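Index the basket carriers round the wash tray

TASK

Free the loading berth of the wash tray (the one by the steel ramp): slide the three basket carriers round by one berth, one at a time and without lifting them - first the carrier that shares the empty berth's row away from the ramp into the empty berth, then the diagonally opposite carrier into the place it left, then the carrier from the loading berth into the place that one left. Find the stop screw at the end of each slide by feel and press the carrier against it, gently, at about 12 N and never over 25 N, for a full second before the next one. Let go of everything at the end and leave the other things on the table where they are.

Things in the scene. Friction and masses are not known exactly. Their poses are not given: they have to be found in the camera images.
- tray: White plastic wash tray, fixed, 161 x 161 mm. Origin: centre of its underside; x, y along its sides, z up. Floor 6 mm thick; inner wall faces at +-72.5 mm; walls 8 mm thick, top at z = 34 mm (20 mm on the -y wall for x > 0, with the steel loading ramp outside). Four berths two by two, centres at +-36 mm, no walls between: 6 mm between carriers, 3.5 mm to the walls.
- stops: The three steel stop screws, one body, origin and axes as the tray. Rigid flat pads 26 mm wide at z = 21 to 31 mm, each 2 to 6 mm in from its wall: the setting differs each time and is not measured, so a carrier touching its pad has its centre 33.5 to 37.5 mm from the tray's centre along the slide. Screw heads stick out 27 mm outside the walls.
- berth_empty (a point): Floor centre of the berth empty at the start, (+36, +36) mm in the tray's frame. The first carrier slides here towards the tray's +x, to the stop on the +x wall at y = +36 mm.
- berth_second (a point): Floor centre of the berth at (-36, +36) mm in the tray's frame. The first carrier starts here; the second slides here towards +y, to the stop on the +y wall at x = -36 mm.
- berth_third (a point): Floor centre of the berth at (-36, -36) mm in the tray's frame, diagonal to the empty one. The second carrier starts here; the third slides here towards -x, to the stop on the -x wall at y = -36 mm.
- berth_loading (a point): Floor centre of the loading berth, (+36, -36) mm in the tray's frame, beside the steel ramp outside the -y wall. The third carrier starts here; it ends empty.
- carrier_tall: Sample carrier: white plastic block 66 x 66 mm, 28 mm high, carrying at its centre a lidded steel-mesh basket, round, 36 mm across, from 28 to 84 mm above the origin (clip on its lid to 91 mm): the tall slim one. Any of the three berths at the start. It slides on the tray floor; mass about 0.26 kg (varies by a quarter), drag 1 to 4 N. Origin: centre of its underside, z up.
- carrier_low: Sample carrier: white plastic block 66 x 66 mm, 28 mm high, carrying at its centre a lidded steel-mesh basket, round, 44 mm across, from 28 to 60 mm above the origin (clip to 67 mm): the low wide one. Any of the three berths at the start. It slides on the tray floor; mass about 0.26 kg (varies by a quarter), drag 1 to 4 N. Origin: centre of its underside, z up.
- carrier_square: Sample carrier: white plastic block 66 x 66 mm, 28 mm high, carrying at its centre a lidded steel-mesh basket, square, 38 x 38 mm with sides parallel to the block's, from 28 to 70 mm above the origin (clip to 77 mm). Any of the three berths at the start. It slides on the tray floor; mass about 0.26 kg (varies by a quarter), drag 1 to 4 N. Origin: centre of its underside, z up.
- spare_basket: Bystander: loose round mesh basket, 44 mm across, 45 mm high, on the table beside the tray. Origin under its centre.
- mesh_lid: Bystander: loose steel lid, 52 mm across, 6 mm thick, beyond the tray. Origin under its centre.
- wrench: Bystander: steel wrench 150 mm long lying left of the tray. Origin under its middle.
- yellow_ring: Bystander: yellow plastic ring, 80 mm across, 22 mm high. Origin under its centre.
- rinse_bottle: Bystander: white bottle 60 mm across, 160 mm high. Origin under its centre.
- jar: Bystander: amber glass jar 64 mm across, 80 mm high. Origin under its centre.
- carton: Bystander: cardboard carton 90 x 60 x 50 mm. Origin under its centre.
Things that resemble listed ones, but are neither listed nor needed, are in the scene too. Leave any purple or turquoise look-alike of the carrier_tall alone.

How it is judged (in metres and radians):
On the way, in this order (a step that is already met when the one before it is completed fails the run):
1. the carrier beside the empty berth has slid into it and is pressed on the stop there with over 6 N (((horizontal distance between carrier_tall and berth_empty below 0.008 m and distance of carrier_tall from where it was at the start of the episode above 0.055 m and contact force between carrier_tall and stops above 6 N) or (horizontal distance between carrier_low and berth_empty below 0.008 m and distance of carrier_low from where it was at the start of the episode above 0.055 m and contact force between carrier_low and stops above 6 N) or (horizontal distance between carrier_square and berth_empty below 0.008 m and distance of carrier_square from where it was at the start of the episode above 0.055 m and contact force between carrier_square and stops above 6 N))), for 0.4 s.
2. the diagonal carrier has slid into the place left and is pressed on the stop there with over 6 N (((horizontal distance between carrier_tall and berth_second below 0.008 m and distance of carrier_tall from where it was at the start of the episode above 0.055 m and contact force between carrier_tall and stops above 6 N) or (horizontal distance between carrier_low and berth_second below 0.008 m and distance of carrier_low from where it was at the start of the episode above 0.055 m and contact force between carrier_low and stops above 6 N) or (horizontal distance between carrier_square and berth_second below 0.008 m and distance of carrier_square from where it was at the start of the episode above 0.055 m and contact force between carrier_square and stops above 6 N))), for 0.4 s.
3. the carrier of the loading berth has slid into the place left and is pressed on the stop there with over 6 N (((horizontal distance between carrier_tall and berth_third below 0.008 m and distance of carrier_tall from where it was at the start of the episode above 0.055 m and contact force between carrier_tall and stops above 6 N) or (horizontal distance between carrier_low and berth_third below 0.008 m and distance of carrier_low from where it was at the start of the episode above 0.055 m and contact force between carrier_low and stops above 6 N) or (horizontal distance between carrier_square and berth_third below 0.008 m and distance of carrier_square from where it was at the start of the episode above 0.055 m and contact force between carrier_square and stops above 6 N))), for 0.4 s.
At the end, for the whole second after the job is handed in: Every carrier has moved on by one berth (over 55 mm from its start), one stands within 8 mm of the centre of each of the formerly empty, second and third berths, flat on the tray floor (within 5 mm, upright within 0.08 rad) and at rest; the loading berth is empty (((horizontal distance between carrier_tall and berth_empty below 0.008 m and distance of carrier_tall from where it was at the start of the episode above 0.055 m) or (horizontal distance between carrier_low and berth_empty below 0.008 m and distance of carrier_low from where it was at the start of the episode above 0.055 m) or (horizontal distance between carrier_square and berth_empty below 0.008 m and distance of carrier_square from where it was at the start of the episode above 0.055 m)) and ((horizontal distance between carrier_tall and berth_second below 0.008 m and distance of carrier_tall from where it was at the start of the episode above 0.055 m) or (horizontal distance between carrier_low and berth_second below 0.008 m and distance of carrier_low from where it was at the start of the episode above 0.055 m) or (horizontal distance between carrier_square and berth_second below 0.008 m and distance of carrier_square from where it was at the start of the episode above 0.055 m)) and ((horizontal distance between carrier_tall and berth_third below 0.008 m and distance of carrier_tall from where it was at the start of the episode above 0.055 m) or (horizontal distance between carrier_low and berth_third below 0.008 m and distance of carrier_low from where it was at the start of the episode above 0.055 m) or (horizontal distance between carrier_square and berth_third below 0.008 m and distance of carrier_square from where it was at the start of the episode above 0.055 m)) and linear speed of each of carrier_tall, carrier_low, carrier_square below 0.02 m/s and angle between each of carrier_tall, carrier_low, carrier_square's own z axis and vertical below 0.08 rad and z of each of carrier_tall, carrier_low, carrier_square in the frame of tray below 0.011 m); the robot touches nothing.
It fails at once if a carrier is pressed on a stop screw with more than 25 N (contact force between any of carrier_tall, carrier_low, carrier_square and stops above 25 N).
It fails at once if a carrier is lifted or tipped (over 10 mm off the tray floor or 0.25 rad) (z of any of carrier_tall, carrier_low, carrier_square in the frame of tray above 0.016 m or angle between any of carrier_tall, carrier_low, carrier_square's own z axis and vertical above 0.25 rad).
It fails at once if another thing on the table is moved more than 20 mm (distance of any of spare_basket, mesh_lid, wrench, yellow_ring, rinse_bottle, jar, carton from where it was at the start of the episode above 0.02 m).
It also fails if it takes over 64 s, if anything falls off the work surface, if the arm or the gripper's body presses on something with over 40 N, if the wrist force passes 120 N, or if a joint passes its speed limit or range.

ROBOT

A 7-joint arm with a two-finger parallel gripper is mounted at the origin on the work surface. World frame = base frame: x ahead of the robot, y to its left, z up, the work surface at z = 0. Lengths are in mm, angles in rad, forces in N, time in s.
With the tool pointing down it reaches from about 350 to 900 mm from the base axis. Payload 7.2 kg.
Tool frame: the origin (TCP) lies on the centre line of the jaws, within the pads' length; the fingertips stand 11 mm ahead of it and the grasp point (between the pads) lies 8 mm behind it (r.tcp_to_tips is the distance from the TCP to the fingertips, in mm); z points along the fingers, y is the line along which they close (so a half turn about z gives the same grasp; the last joint's range is limited). The gripper opens to 88 mm and grips with 3 to 60 N. Pads are 20 mm wide; open, the fingers measure 115 mm over their backs; the gripper's body (75 mm by 178 mm) begins 61 mm behind the grasp point.
Start: joints at [1.065, 0.411, -0.013, 1.596, 0.006, 1.134, -0.082], TCP at [264.956, -566.062, 233.653] pointing down, gripper open.
Joint ranges: [-2.95, 2.95], [-0.29, 1.99], [-1.47, 1.44], [0.14, 2.54], [-1.03, 4.17], [0.13, 1.85], [-2.86, 2.86]. Speed limits (rad/s): [2.39, 2.39, 3.01, 3.01, 3.14, 3.14, 3.14].

INTERFACE

Orientations are given as a rotation vector (axis times angle).
In Python, from station import r gives the robot as it stands.
- The arm moves only by the tool apply_moves, never from a script. Its argument "plan" is a list of rows, each a list of 4 numbers: the shift along the world's x, y, z in units of 30 mm (1.0 is 30 mm), then the turn about the world's z in rad. In form: [[tx, ty, tz, spin], ...]. A call has exactly 10 rows; each row is the pose to reach, as a shift and turn from the pose commanded when the call began; what a row does not reach only later rows make up. A row lasts 1/12 s, in which the tool goes at most 41.7 mm and 7.16 degrees, less where a joint would pass 70% of its speed; a pose out of reach is approached as far as the arm can. A call with a gripper value outside its range is refused whole. "claw" is the finger opening in mm, from 0 to 87.8, set as the call begins (left out, the last holds). The fingers move at their own pace and stop on an object; the grip force is fixed at half the most. Time passes only in rows, so rows that repeat a pose let the fingers close, or fill a call up. It gives the time, the measured TCP pose, the force and the opening at its end, in the units of the state.
- r.read_state(): the state, without advancing time (a new reading comes with each control period).
- r.camera(name): name is "scene" or "top" or "wrist"; returns the picture (480x640x3 uint8, red, green, blue); there is no depth.
- r.camera_params(name): a dict with "mtx" (3x3 intrinsics, pixels), "rvec" (rotation vector, rad) and "tvec" (3), from world to camera coordinates, as OpenCV has them; the wrist camera has in their place "hand_eye" (4x4, takes a point from camera to tool coordinates, whose origin is the TCP and whose axes are the flange's). Camera axes: x right, y down, z forward; pixel columns grow to the right and rows downward; lengths in mm; the calibration is good to about 2 mm. A picture is of the moment at which its call begins: read the wrist's pose just before it. camera_params takes no time and is no camera call.
- r.sign_off(): hands the job in, once; it reports no verdict.
The state is a dict: "clock": time; "q": joint angles; "joint_vel": joint speeds; "joint_efforts": joint torques, N m; "tcp_pos": TCP position; "orientation": TCP orientation; "wrist_force": force on the tool from outside, world axes, zero at the start; "torque": the same for the moment, N m; "grip_width": finger opening in mm.
Only numpy, scipy, OpenCV 4.12 (cv2) and the standard library are available. Lean on these libraries where they do the work, as an engineer would, in place of code of your own. Each camera call takes 0.05 s, during which the arm holds its last target. There are 200 camera calls.

## Working session

There is one attempt and no reset: what is moved stays moved. The work goes in short steps, Python scripts to look and compute and a tool call to move; the robot and the scene stay as the last step left them, time stands still between calls to the robot, and variables do not carry over. Pictures are saved under pics/ and viewed, on a budget of 10 in all, crops included, one or two more only if the job needs it, and the job is handed in when it is done.

Besides the shell and the picture viewer there is one more tool, called after "Emit:" as name(argument=value, ...) on one line, values as JSON. apply_moves: Moves the arm, as the interface text tells. Its arguments: {"type":"object","properties":{"plan":{"type":"array","items":{"type":"array","items":{"type":"number"}}},"claw":{"type":"number"}},"required":["plan"]}

```bash
mkdir -p pics; ls; python3 - <<'E'
from station import r
import cv2
for n in("scene","top"):
    cv2.imwrite(f"pics/{n}0.png",r.camera(n)[:,:,::-1]); print(r.camera_params(n))
print(r.camera_params("wrist")); print(r.read_state())
E
```

```text
pics
{'mtx': array([[454.96525482,   0.        , 312.63946834],
       [  0.        , 454.96525482, 238.27955461],
       [  0.        ,   0.        ,   1.        ]]), 'rvec': array([ 2.0172743 ,  1.04001171, -0.5111149 ]), 'tvec': array([-313.7846468 , -230.50035089, 1375.95178214])}
{'mtx': array([[560.63351234,   0.        , 321.31332989],
       [  0.        , 560.63351234, 220.56973918],
       [  0.        ,   0.        ,   1.        ]]), 'rvec': array([ 2.12614249, -2.15864677,  0.17570287]), 'tvec': array([   2.05906416,  516.11070908, 1211.1487145 ])}
{'mtx': array([[386.86810468,   0.        , 313.61317493],
       [  0.        , 386.86810468, 243.01357864],
       [  0.        ,   0.        ,   1.        ]]), 'hand_eye': array([[-7.64643734e-04, -9.60513560e-01, -2.78232127e-01,
         7.63029178e+01],
       [ 9.99999599e-01, -8.64104704e-04,  2.34842964e-04,
        -4.83356697e-01],
       [-4.65991540e-04, -2.78231836e-01,  9.60513836e-01,
        -1.51705251e+02],
       [ 0.00000000e+00,  0.00000000e+00,  0.00000000e+00,
         1.00000000e+00]])}
{'clock': 0.1, 'q': array([ 1.06480009,  0.41182364, -0.01271479,  1.5969321 ,  0.00557437,
        1.13428844, -0.0822193 ]), 'joint_vel': array([-0.00084937, -0.00152601,  0.00057879, -0.00344191,  0.00063166,
        0.00064048, -0.00139228]), 'joint_efforts': array([ 3.58100595e-03, -5.89098501e+01,  6.44567795e-01, -2.91712117e+01,
       -5.36754203e-02,  1.44633476e-02,  9.72771022e-05]), 'tcp_pos': array([ 264.76120677, -565.68162143,  232.90237287]), 'orientation': array([-3.06529526e+00, -6.81908240e-01,  5.97764939e-04]), 'wrist_force': array([0.25860915, 0.30916783, 0.48911083]), 'torque': array([ 0.0358519 , -0.048491  ,  0.01434616]), 'grip_width': 87.89615702483464}
```

View pics/top0.png

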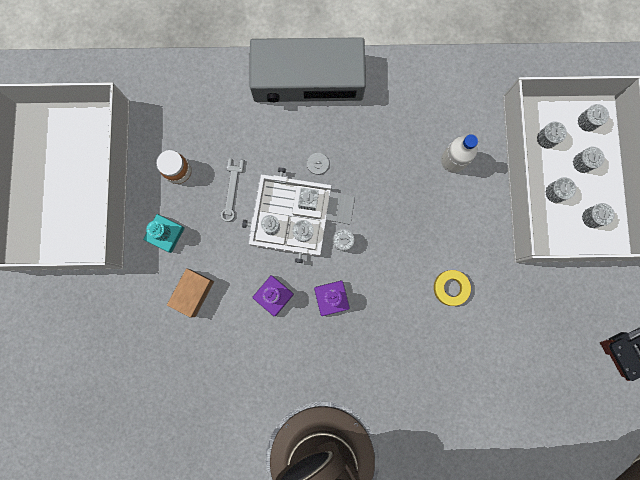

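View pics/scene0.png

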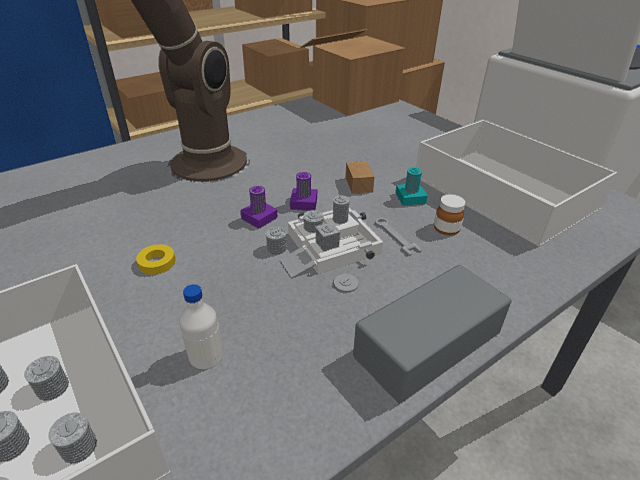

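Top view: the tray is centred near (290,216), with the ramp at (345,207). So tray +x points image-up and +y image-left. The empty berth is upper left.
- Carriers: tall (270,224), low (302,231), square (309,199).
- Could be mistaken for them: purple (271,295) and (333,297), turquoise (160,232), the spare basket (344,239), and the baskets in the right-hand bin.

The three white carriers inside the tray match the description.

```bash
cat > h.py <<'E'
import numpy as np, cv2
from station import r
def proj(name,P):
    c=r.camera_params(name); return cv2.projectPoints(np.float64(P).reshape(-1,3),c['rvec'],c['tvec'],c['mtx'],None)[0].reshape(-1,2)
def ray(name,uv,z):
    c=r.camera_params(name); R=cv2.Rodrigues(c['rvec'])[0]; o=-R.T@c['tvec']
    d=R.T@np.linalg.inv(c['mtx'])@np.r_[uv,1]; return o+d*(z-o[2])/d[2]
def wcam(st):
    T=np.eye(4);T[:3,:3]=cv2.Rodrigues(st['orientation'])[0];T[:3,3]=st['tcp_pos']
    return np.linalg.inv(T@r.camera_params('wrist')['hand_eye'])
E
python3 - <<'E'
from h import *
im=cv2.imread("pics/top0.png")[160:275,235:365]
cv2.imwrite("pics/crop1.png",cv2.resize(im,None,fx=5,fy=5,interpolation=cv2.INTER_CUBIC))
for uv in[(262,176),(331,184),(322,255),(249,247)]: print(ray('top',uv,34))
print("spare",ray('top',(344,239),45),"lid",ray('top',(318,163),6))
E
```

```text
[621.65970008 127.34576865  34.        ]
[600.80563182 -29.10421555  34.        ]
[439.62222963  -6.14123348  34.        ]
[459.93422926 156.11538767  34.        ]
spare [473.34609925 -55.31742055  45.        ] lid [ 6.57691396e+02 -4.25548781e-01  6.00000000e+00]
```

View pics/crop1.png

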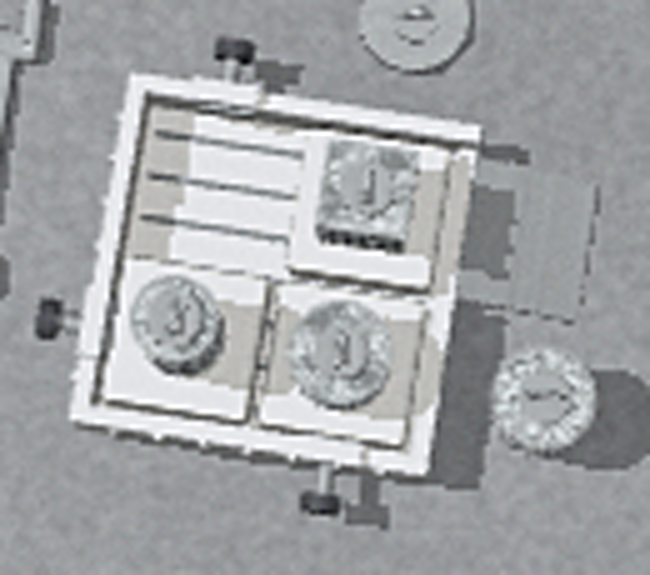

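The crop shows:
- **Tray corners (crop px):** (132,73), (482,127), (425,472), (72,420).
- **Empty berth:** upper left.
- **Carriers:** tall lower left, low lower right, square upper right.
- **Stop screws:** (235,52), (48,320), (322,498).

This confirms the choice.

```bash
python3 - <<'E'
from h import *
from scipy.optimize import least_squares
U=np.array([(132,73),(482,127),(425,472),(72,420)],float); uv=(U+.5)/5-.5+[235,160]
C=np.array([(1,1),(1,-1),(-1,-1),(-1,1)])*80.5
W=lambda p,L,z:np.c_[np.array(L)@np.array([[np.cos(p[2]),np.sin(p[2])],[-np.sin(p[2]),np.cos(p[2])]])+p[:2],np.full(len(L),z)]
s=least_squares(lambda p:(proj('top',W(p,C,34))-uv).ravel(),[530,60,-.15])
p=s.x;print(p,s.fun)
B=W(p,[(-36,36),(-36,-36),(36,-36),(36,36)],0);print(B)
# basket lid checks: crop px of lids, tops (tray z)
for n,q,z in(("tall",(178,318),90),("low",(340,350),66),("sq",(368,187),76)):
    print(n,ray('top',(np.array(q)+.5)/5-.5+[235,160],z))
for h in (0,34): print(proj('scene',W(p,C,h)))
E
```

```text
[ 5.33495426e+02  6.39727407e+01 -1.69247518e-01] [-0.06185459 -0.2201652  -0.06165589 -0.34406055  0.44891204  0.59695763
 -0.32814729 -0.06355504]
[[504.07366579 105.52222931   0.        ]
 [491.94593779  34.55098011   0.        ]
 [562.917187    22.42325211   0.        ]
 [575.04491499  93.39450132   0.        ]]
tall [504.17649715 104.12777957  90.        ]
low [492.72958971  35.54701841  66.        ]
sq [563.00333633  22.31640949  76.        ]
[[381.52729816 253.01028432]
 [317.91613941 273.44952264]
 [288.03708072 233.09896618]
 [346.72410622 216.69678437]]
[[382.9924788  241.1180326 ]
 [318.09834576 261.29521511]
 [287.6256895  221.478775  ]
 [347.40425195 205.35877534]]
```

Emit:
apply_moves(plan=[[7.98, 22.35, -1.5, 0.963], [7.98, 22.35, -1.5, 0.963], [7.98, 22.35, -1.5, 0.963], [7.98, 22.35, -1.5, 0.963], [7.98, 22.35, -1.5, 0.963], [7.98, 22.35, -1.5, 0.963], [7.98, 22.35, -1.5, 0.963], [7.98, 22.35, -1.5, 0.963], [7.98, 22.35, -1.5, 0.963], [7.98, 22.35, -1.5, 0.963]], claw=52)

```text
clock: 0.93
tcp_pos: [404.7, -172.6, 207.3]
orientation: [2.402, 2.025, -0.0]
wrist_force: [1.1, -0.6, 0.2]
grip_width: 52.2
```

Emit:
apply_moves(plan=[[3.3, 9.2, -1.9, 0], [3.3, 9.2, -1.9, 0], [3.3, 9.2, -1.9, 0], [3.3, 9.2, -1.9, 0], [3.3, 9.2, -1.9, 0], [3.3, 9.2, -1.9, 0], [3.3, 9.2, -1.9, 0], [3.3, 9.2, -1.9, 0], [3.3, 9.2, -1.9, 0], [3.3, 9.2, -1.9, 0]])

```text
clock: 1.77
tcp_pos: [503.2, 101.1, 149.8]
orientation: [-2.401, -2.026, 0.003]
wrist_force: [0.1, 0.2, 0.2]
grip_width: 51.9
```

```bash
python3 - <<'E'
from h import *
st=r.read_state(); im=r.camera('wrist'); print(st['tcp_pos'],st['orientation'],st['q'])
T=wcam(st);K=r.camera_params('wrist')['mtx']
c,s=np.cos(-.1692),np.sin(-.1692)
o=im[:,:,::-1].copy()
def draw(L,z,col):
    L=np.array(L,float); P=np.c_[533.5+c*L[:,0]-s*L[:,1],64+s*L[:,0]+c*L[:,1],np.full(len(L),z)]
    q=cv2.projectPoints(P,cv2.Rodrigues(T[:3,:3])[0],T[:3,3],K,None)[0].reshape(-1,2)
    cv2.polylines(o,[np.int32(q*16)],True,col,1,cv2.LINE_AA,4)
Q=np.array([(1,1),(1,-1),(-1,-1),(-1,1)])
draw(Q*80.5,34,(0,0,255));draw(Q*72.5,34,(0,0,255))
for b in[(-36,36),(-36,-36),(36,-36)]: draw(Q*33+b,34,(0,255,0))
cv2.imwrite("pics/w1.png",o)
E
```

```text
[503.19874943 101.07262252 149.82789939] [-2.40065758 -2.025649    0.0025588 ] [ 0.15553938  0.37446154 -0.55548344  1.9281707   0.24729219  0.90792573
 -0.69179976]
```

View pics/w1.png

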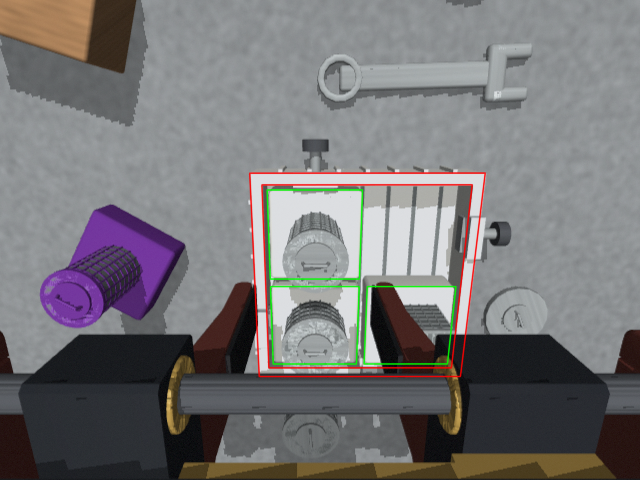

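Emit:
apply_moves(plan=[[0.02, 0.08, 0, 0], [0.02, 0.08, -0.5, 0], [0.02, 0.08, -1, 0], [0.02, 0.08, -1.5, 0], [0.02, 0.08, -2, 0], [0.02, 0.08, -2.5, 0], [0.02, 0.08, -2.8, 0], [0.02, 0.08, -2.8, 0], [0.02, 0.08, -2.8, 0], [0.02, 0.08, -2.8, 0]])

```text
clock: 2.65
tcp_pos: [504.9, 103.6, 67.2]
orientation: [2.402, 2.023, 0.001]
wrist_force: [0.5, 0.0, -0.3]
grip_width: 51.8
```

Emit:
apply_moves(plan=[[0, 0.04, -0.2, 0], [0, 0.04, -0.4, 0], [0, 0.04, -0.57, 0], [0, 0.04, -0.57, 0], [0, 0.04, -0.57, 0], [0, 0.04, -0.57, 0], [0, 0.04, -0.57, 0], [0, 0.04, -0.57, 0], [0, 0.04, -0.57, 0], [0, 0.04, -0.57, 0]])

```text
clock: 3.48
tcp_pos: [504.5, 105.2, 49.4]
orientation: [2.402, 2.025, 0.0]
wrist_force: [-0.7, 0.6, -0.3]
grip_width: 52.1
```

Emit:
apply_moves(plan=[[0, 0, 0, 0], [0, 0, 0, 0], [0, 0, 0, 0], [0, 0, 0, 0], [0, 0, 0, 0], [0, 0, 0, 0], [0, 0, 0, 0], [0, 0, 0, 0], [0, 0, 0, 0], [0, 0, 0, 0]], claw=20)

```text
clock: 4.32
tcp_pos: [504.5, 105.2, 49.3]
orientation: [2.402, 2.025, 0.0]
wrist_force: [0.9, -1.3, 0.2]
grip_width: 35.8
```

Emit:
apply_moves(plan=[[0.1, -0.017, 0, 0], [0.35, -0.06, 0, 0], [0.65, -0.111, 0, 0], [0.95, -0.162, 0, 0], [1.25, -0.214, 0, 0], [1.53, -0.261, 0, 0], [1.75, -0.299, 0, 0], [1.9, -0.325, 0, 0], [2.0, -0.342, 0, 0], [2.037, -0.348, 0, 0]])

```text
clock: 5.15
tcp_pos: [565.4, 95.0, 49.3]
orientation: [-2.402, -2.024, 0.001]
wrist_force: [-6.4, 0.4, 7.5]
grip_width: 35.8
```

Emit:
apply_moves(plan=[[0, 0, 0, 0], [0, 0, 0, 0], [0.01, -0.0017, 0, 0], [0.02, -0.0034, 0, 0], [0.03, -0.005, 0, 0], [0.04, -0.0068, 0, 0], [0.05, -0.0085, 0, 0], [0.06, -0.01, 0, 0], [0.07, -0.012, 0, 0], [0.08, -0.0136, 0, 0]])

```text
clock: 5.98
tcp_pos: [567.3, 94.7, 49.3]
orientation: [-2.401, -2.025, 0.001]
wrist_force: [-5.0, -0.1, 5.9]
grip_width: 35.7
```

Emit:
apply_moves(plan=[[0.01, -0.0017, 0, 0], [0.02, -0.0034, 0, 0], [0.03, -0.005, 0, 0], [0.04, -0.0068, 0, 0], [0.05, -0.0085, 0, 0], [0.06, -0.01, 0, 0], [0.07, -0.012, 0, 0], [0.08, -0.0136, 0, 0], [0.09, -0.0153, 0, 0], [0.1, -0.017, 0, 0]])

```text
clock: 6.82
tcp_pos: [570.3, 94.1, 49.3]
orientation: [-2.401, -2.025, 0.001]
wrist_force: [-4.6, 0.7, 6.1]
grip_width: 36.0
```

Emit:
apply_moves(plan=[[0.007, -0.0012, 0, 0], [0.014, -0.0024, 0, 0], [0.021, -0.0036, 0, 0], [0.028, -0.0048, 0, 0], [0.035, -0.006, 0, 0], [0.042, -0.0071, 0, 0], [0.049, -0.0083, 0, 0], [0.056, -0.0095, 0, 0], [0.06, -0.0102, 0, 0], [0.06, -0.0102, 0, 0]])

```text
clock: 7.65
tcp_pos: [572.2, 93.8, 49.4]
orientation: [-2.401, -2.025, 0.001]
wrist_force: [-5.4, 0.4, 5.9]
grip_width: 35.6
```

Emit:
apply_moves(plan=[[0.004, -0.0007, 0, 0], [0.008, -0.0014, 0, 0], [0.012, -0.002, 0, 0], [0.016, -0.0027, 0, 0], [0.02, -0.0034, 0, 0], [0.024, -0.004, 0, 0], [0.028, -0.0048, 0, 0], [0.032, -0.0054, 0, 0], [0.036, -0.006, 0, 0], [0.04, -0.0068, 0, 0]])

```text
clock: 8.48
tcp_pos: [573.3, 93.6, 49.3]
orientation: [-2.401, -2.025, 0.001]
wrist_force: [-4.0, 1.1, 6.4]
grip_width: 35.2
```

Emit:
apply_moves(plan=[[0.004, -0.0007, 0, 0], [0.008, -0.0014, 0, 0], [0.012, -0.002, 0, 0], [0.016, -0.0027, 0, 0], [0.02, -0.0034, 0, 0], [0.024, -0.004, 0, 0], [0.028, -0.0048, 0, 0], [0.032, -0.0054, 0, 0], [0.036, -0.006, 0, 0], [0.04, -0.0068, 0, 0]])

```text
clock: 9.32
tcp_pos: [574.6, 93.4, 49.4]
orientation: [-2.401, -2.025, 0.001]
wrist_force: [-4.5, 0.1, 6.3]
grip_width: 35.6
```

Emit:
apply_moves(plan=[[0.004, -0.0007, 0, 0], [0.008, -0.0014, 0, 0], [0.012, -0.002, 0, 0], [0.016, -0.0027, 0, 0], [0.02, -0.0034, 0, 0], [0.024, -0.004, 0, 0], [0.028, -0.0048, 0, 0], [0.032, -0.0054, 0, 0], [0.036, -0.006, 0, 0], [0.04, -0.0068, 0, 0]])

```text
clock: 10.15
tcp_pos: [575.7, 93.2, 49.3]
orientation: [-2.401, -2.025, 0.001]
wrist_force: [-4.5, 0.9, 6.2]
grip_width: 35.9
```

Emit:
apply_moves(plan=[[0.004, -0.0007, 0, 0], [0.008, -0.0014, 0, 0], [0.012, -0.002, 0, 0], [0.016, -0.0027, 0, 0], [0.02, -0.0034, 0, 0], [0.024, -0.004, 0, 0], [0.028, -0.0048, 0, 0], [0.032, -0.0054, 0, 0], [0.036, -0.006, 0, 0], [0.04, -0.0068, 0, 0]])

```text
clock: 10.98
tcp_pos: [576.2, 93.1, 49.4]
orientation: [-2.4, -2.024, 0.003]
wrist_force: [-7.5, 1.2, 10.7]
grip_width: 35.5
```

Emit:
apply_moves(plan=[[0.004, -0.0007, 0, 0], [0.008, -0.0014, 0, 0], [0.012, -0.002, 0, 0], [0.016, -0.0027, 0, 0], [0.02, -0.0034, 0, 0], [0.024, -0.004, 0, 0], [0.028, -0.0048, 0, 0], [0.03, -0.005, 0, 0], [0.03, -0.005, 0, 0], [0.03, -0.005, 0, 0]])

```text
clock: 11.82
tcp_pos: [576.3, 93.1, 49.4]
orientation: [-2.4, -2.024, 0.005]
wrist_force: [-9.8, 1.0, 11.4]
grip_width: 35.7
```

Emit:
apply_moves(plan=[[0.007, -0.0012, 0, 0], [0.014, -0.0024, 0, 0], [0.021, -0.0036, 0, 0], [0.028, -0.0048, 0, 0], [0.035, -0.006, 0, 0], [0.042, -0.0071, 0, 0], [0.049, -0.0083, 0, 0], [0.05, -0.0085, 0, 0], [0.05, -0.0085, 0, 0], [0.05, -0.0085, 0, 0]])

```text
clock: 12.65
tcp_pos: [576.4, 93.1, 49.4]
orientation: [-2.398, -2.024, 0.008]
wrist_force: [-15.2, 0.9, 16.5]
grip_width: 35.8
```

Emit:
apply_moves(plan=[[0.007, -0.0012, 0, 0], [0.014, -0.0024, 0, 0], [0.02, -0.0034, 0, 0], [0.02, -0.0034, 0, 0], [0.02, -0.0034, 0, 0], [0.02, -0.0034, 0, 0], [0.02, -0.0034, 0, 0], [0.02, -0.0034, 0, 0], [0.02, -0.0034, 0, 0], [0.02, -0.0034, 0, 0]])

```text
clock: 13.48
tcp_pos: [576.5, 93.1, 49.5]
orientation: [-2.398, -2.024, 0.01]
wrist_force: [-17.4, 1.4, 18.7]
grip_width: 35.6
```

Emit:
apply_moves(plan=[[0, 0, 0, 0], [0, 0, 0, 0], [0, 0, 0, 0], [0, 0, 0, 0], [0, 0, 0, 0], [0, 0, 0, 0], [0, 0, 0, 0], [0, 0, 0, 0], [0, 0, 0, 0], [0, 0, 0, 0]])

```text
clock: 14.32
tcp_pos: [576.5, 93.1, 49.5]
orientation: [-2.398, -2.024, 0.009]
wrist_force: [-16.6, 0.4, 19.4]
grip_width: 35.5
```

Emit:
apply_moves(plan=[[-0.03, 0.005, 0, 0], [-0.06, 0.01, 0, 0], [-0.09, 0.015, 0, 0], [-0.1, 0.017, 0, 0], [-0.1, 0.017, 0, 0], [-0.1, 0.017, 0, 0], [-0.1, 0.017, 0, 0], [-0.1, 0.017, 0, 0], [-0.1, 0.017, 0, 0], [-0.1, 0.017, 0, 0]])

```text
clock: 15.15
tcp_pos: [576.3, 93.1, 49.4]
orientation: [-2.401, -2.025, 0.003]
wrist_force: [-7.4, 1.1, 8.7]
grip_width: 35.9
```

Emit:
apply_moves(plan=[[0, 0, 0, 0], [0, 0, 0, 0], [0, 0, 0, 0], [0, 0, 0, 0], [0, 0, 0, 0], [0, 0, 0.5, 0], [0, 0, 1.2, 0], [0, 0, 2.0, 0], [0, 0, 2.6, 0], [0, 0, 2.6, 0]], claw=58)

```text
clock: 15.98
tcp_pos: [579.7, 93.3, 131.0]
orientation: [2.4, 2.023, 0.008]
wrist_force: [0.4, 1.1, 0.6]
grip_width: 58.0
```

Emit:
apply_moves(plan=[[-2.91, -1.94, 0, 1.571], [-2.91, -1.94, 0, 1.571], [-2.91, -1.94, 0, 1.571], [-2.91, -1.94, 0, 1.571], [-2.91, -1.94, 0, 1.571], [-2.91, -1.94, 0, 1.571], [-2.91, -1.94, 0, 1.571], [-2.91, -1.94, 0, 1.571], [-2.91, -1.94, 0, 1.571], [-2.91, -1.94, 0, 1.571]])

```text
clock: 16.82
tcp_pos: [490.0, 34.4, 126.8]
orientation: [-0.754, -3.049, -0.0]
wrist_force: [-0.2, 0.2, 0.3]
grip_width: 58.3
```

Emit:
apply_moves(plan=[[0.08, 0.02, 0, 0.314], [0.08, 0.02, 0, 0.314], [0.08, 0.02, 0, 0.314], [0.08, 0.02, -0.3, 0.314], [0.08, 0.02, -0.6, 0.314], [0.08, 0.02, -0.9, 0.314], [0.08, 0.02, -1.2, 0.314], [0.08, 0.02, -1.2, 0.314], [0.08, 0.02, -1.2, 0.314], [0.08, 0.02, -1.2, 0.314]])

```text
clock: 17.65
tcp_pos: [492.6, 35.4, 91.3]
orientation: [-0.277, -3.129, -0.0]
wrist_force: [0.5, 0.9, -0.4]
grip_width: 58.1
```

```bash
python3 - <<'E'
from h import *
st=r.read_state(); print(st['tcp_pos'],st['orientation'],np.degrees(2*np.arctan2(st['orientation'][1],st['orientation'][0])))
im=r.camera('top')[:,:,::-1]
a=cv2.resize(im[160:275,235:365],None,fx=5,fy=5,interpolation=cv2.INTER_CUBIC)
cv2.imwrite("pics/c2.png",a)
E
```

```text
[492.62128415  35.38450523  91.26521716] [-2.77128263e-01 -3.12922978e+00 -1.78557002e-04] -190.12195566545697
```

View pics/c2.png

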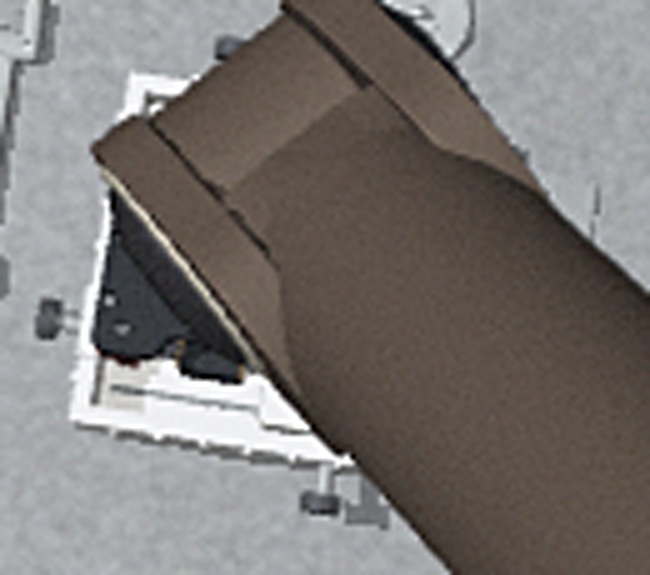

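The arm hides most of the tray, but the floor slot of berth_second shows bare near (180,395), so the first carrier has left. Next I descend on the low basket.

Emit:
apply_moves(plan=[[0, 0, -0.3, 0], [0, 0, -0.6, 0], [0, 0, -0.9, 0], [0, 0, -1.2, 0], [0, 0, -1.38, 0], [0, 0, -1.38, 0], [0, 0, -1.38, 0], [0, 0, -1.38, 0], [0, 0, -1.38, 0], [0, 0, -1.38, 0]])

```text
clock: 18.53
tcp_pos: [492.9, 35.1, 50.2]
orientation: [0.277, 3.129, 0.0]
wrist_force: [-0.2, -0.1, -0.1]
grip_width: 57.9
```

Emit:
apply_moves(plan=[[0, 0, 0, 0], [0, 0, 0, 0], [0, 0, 0, 0], [0, 0, 0, 0], [0, 0, 0, 0], [0, 0, 0, 0], [0, 0, 0, 0], [0, 0, 0, 0], [0, 0, 0, 0], [0, 0, 0, 0]], claw=28)

```text
clock: 19.37
tcp_pos: [492.7, 35.0, 50.0]
orientation: [0.277, 3.129, -0.0]
wrist_force: [-1.2, -2.0, 5.1]
grip_width: 43.5
```

Emit:
apply_moves(plan=[[0.017, 0.1, 0, 0], [0.06, 0.35, 0, 0], [0.112, 0.66, 0, 0], [0.167, 0.98, 0, 0], [0.222, 1.3, 0, 0], [0.273, 1.6, 0, 0], [0.316, 1.85, 0, 0], [0.345, 2.02, 0, 0], [0.362, 2.12, 0, 0], [0.369, 2.16, 0, 0]])

```text
clock: 20.2
tcp_pos: [503.8, 99.2, 50.0]
orientation: [0.278, 3.129, -0.003]
wrist_force: [-1.4, -7.1, 9.9]
grip_width: 43.9
```

Emit:
apply_moves(plan=[[0, 0, 0, 0], [0.0014, 0.008, 0, 0], [0.0027, 0.016, 0, 0], [0.004, 0.024, 0, 0], [0.0055, 0.032, 0, 0], [0.0068, 0.04, 0, 0], [0.008, 0.048, 0, 0], [0.0096, 0.056, 0, 0], [0.0109, 0.064, 0, 0], [0.0109, 0.064, 0, 0]])

```text
clock: 21.03
tcp_pos: [504.1, 100.1, 50.1]
orientation: [0.279, 3.129, -0.004]
wrist_force: [-1.7, -6.2, 9.3]
grip_width: 43.8
```

Emit:
apply_moves(plan=[[0.001, 0.006, 0, 0], [0.002, 0.012, 0, 0], [0.003, 0.018, 0, 0], [0.004, 0.024, 0, 0], [0.005, 0.03, 0, 0], [0.006, 0.036, 0, 0], [0.007, 0.042, 0, 0], [0.008, 0.048, 0, 0], [0.009, 0.054, 0, 0], [0.0102, 0.06, 0, 0]])

```text
clock: 21.87
tcp_pos: [504.5, 101.9, 50.1]
orientation: [0.279, 3.129, -0.004]
wrist_force: [-1.6, -5.7, 8.4]
grip_width: 43.9
```

Emit:
apply_moves(plan=[[0.0007, 0.004, 0, 0], [0.0014, 0.008, 0, 0], [0.002, 0.012, 0, 0], [0.0027, 0.016, 0, 0], [0.0034, 0.02, 0, 0], [0.004, 0.024, 0, 0], [0.0048, 0.028, 0, 0], [0.0054, 0.032, 0, 0], [0.006, 0.036, 0, 0], [0.0068, 0.04, 0, 0]])

```text
clock: 22.7
tcp_pos: [504.7, 103.1, 50.1]
orientation: [0.279, 3.129, -0.004]
wrist_force: [-1.0, -5.5, 8.8]
grip_width: 43.5
```

Emit:
apply_moves(plan=[[0.0007, 0.004, 0, 0], [0.0014, 0.008, 0, 0], [0.002, 0.012, 0, 0], [0.0027, 0.016, 0, 0], [0.0034, 0.02, 0, 0], [0.004, 0.024, 0, 0], [0.0048, 0.028, 0, 0], [0.0054, 0.032, 0, 0], [0.006, 0.036, 0, 0], [0.0068, 0.04, 0, 0]])

```text
clock: 23.53
tcp_pos: [504.9, 104.3, 50.1]
orientation: [0.279, 3.129, -0.004]
wrist_force: [-0.7, -6.3, 7.8]
grip_width: 43.3
```

Emit:
apply_moves(plan=[[0.0007, 0.004, 0, 0], [0.0014, 0.008, 0, 0], [0.002, 0.012, 0, 0], [0.0027, 0.016, 0, 0], [0.0034, 0.02, 0, 0], [0.004, 0.024, 0, 0], [0.0048, 0.028, 0, 0], [0.0054, 0.032, 0, 0], [0.006, 0.036, 0, 0], [0.0068, 0.04, 0, 0]])

```text
clock: 24.37
tcp_pos: [505.1, 104.9, 50.1]
orientation: [0.28, 3.129, -0.006]
wrist_force: [-1.7, -7.6, 10.3]
grip_width: 43.8
```

Emit:
apply_moves(plan=[[0.0014, 0.008, 0, 0], [0.0027, 0.016, 0, 0], [0.004, 0.024, 0, 0], [0.0055, 0.032, 0, 0], [0.0068, 0.04, 0, 0], [0.008, 0.048, 0, 0], [0.0096, 0.056, 0, 0], [0.0102, 0.06, 0, 0], [0.0102, 0.06, 0, 0], [0.0102, 0.06, 0, 0]])

```text
clock: 25.2
tcp_pos: [505.1, 105.1, 50.1]
orientation: [-0.281, -3.128, 0.01]
wrist_force: [-3.5, -11.4, 15.1]
grip_width: 43.4
```

Emit:
apply_moves(plan=[[0.0014, 0.008, 0, 0], [0.0027, 0.016, 0, 0], [0.004, 0.024, 0, 0], [0.0055, 0.032, 0, 0], [0.0068, 0.04, 0, 0], [0.008, 0.048, 0, 0], [0.0096, 0.056, 0, 0], [0.0109, 0.064, 0, 0], [0.012, 0.07, 0, 0], [0.012, 0.07, 0, 0]])

```text
clock: 26.03
tcp_pos: [505.1, 105.2, 50.2]
orientation: [-0.282, -3.128, 0.015]
wrist_force: [-5.9, -18.0, 21.0]
grip_width: 43.4
```

Emit:
apply_moves(plan=[[0, 0, 0, 0], [0, 0, 0, 0], [0, 0, 0, 0], [0, 0, 0, 0], [0, 0, 0, 0], [0, 0, 0, 0], [0, 0, 0, 0], [0, 0, 0, 0], [0, 0, 0, 0], [0, 0, 0, 0]])

```text
clock: 26.87
tcp_pos: [505.1, 105.2, 50.2]
orientation: [-0.283, -3.128, 0.015]
wrist_force: [-5.1, -17.9, 19.7]
grip_width: 43.7
```

Emit:
apply_moves(plan=[[0, 0, 0, 0], [0, 0, 0, 0], [0, 0, 0, 0], [0, 0, 0, 0], [-0.005, -0.03, 0, 0], [-0.01, -0.06, 0, 0], [-0.015, -0.09, 0, 0], [-0.02, -0.115, 0, 0], [-0.02, -0.115, 0, 0], [-0.02, -0.115, 0, 0]])

```text
clock: 27.7
tcp_pos: [505.1, 105.0, 50.1]
orientation: [-0.28, -3.129, 0.006]
wrist_force: [-1.6, -7.9, 10.9]
grip_width: 43.5
```

Emit:
apply_moves(plan=[[0, 0, 0, 0], [0, 0, 0, 0], [0, 0, 0, 0], [0, 0, 0, 0], [0, 0, 0, 0], [0, 0, 0.5, 0], [0, 0, 1.2, 0], [0, 0, 2.0, 0], [0, 0, 2.3, 0], [0, 0, 2.3, 0]], claw=58)

```text
clock: 28.53
tcp_pos: [506.2, 108.2, 120.7]
orientation: [0.277, 3.126, 0.001]
wrist_force: [-0.5, 0.3, -0.2]
grip_width: 58.3
```

Emit:
apply_moves(plan=[[1.89, -2.86, 0, -1.571], [1.89, -2.86, 0, -1.571], [1.89, -2.86, 0, -1.571], [1.89, -2.86, 0, -1.571], [1.89, -2.86, 0, -1.571], [1.89, -2.86, 0, -1.571], [1.89, -2.86, 0, -1.571], [1.89, -2.86, 0, -1.571], [1.89, -2.86, 0, -1.571], [1.89, -2.86, 0, -1.571]], claw=56)

```text
clock: 29.37
tcp_pos: [561.0, 21.6, 117.3]
orientation: [-2.063, -2.368, 0.002]
wrist_force: [-0.0, -0.4, 0.4]
grip_width: 55.9
```

Emit:
apply_moves(plan=[[0.06, 0.02, 0, -0.307], [0.06, 0.02, 0, -0.307], [0.06, 0.02, 0, -0.307], [0.06, 0.02, 0, -0.307], [0.06, 0.02, -0.2, -0.307], [0.06, 0.02, -0.4, -0.307], [0.06, 0.02, -0.5, -0.307], [0.06, 0.02, -0.5, -0.307], [0.06, 0.02, -0.5, -0.307], [0.06, 0.02, -0.5, -0.307]])

```text
clock: 30.2
tcp_pos: [563.5, 22.4, 103.8]
orientation: [-2.395, -2.033, -0.0]
wrist_force: [-0.6, -0.8, -0.1]
grip_width: 55.7
```

```bash
python3 - <<'E'
from h import *
st=r.read_state(); im=r.camera('wrist'); print(st['tcp_pos'],np.degrees(2*np.arctan2(st['orientation'][1],st['orientation'][0])))
T=wcam(st);K=r.camera_params('wrist')['mtx']
c,s=np.cos(-.1692),np.sin(-.1692)
o=im[:,:,::-1].copy()
def draw(L,z,col):
    L=np.array(L,float); P=np.c_[533.5+c*L[:,0]-s*L[:,1],64+s*L[:,0]+c*L[:,1],np.full(len(L),z)]
    q=cv2.projectPoints(P,cv2.Rodrigues(T[:3,:3])[0],T[:3,3],K,None)[0].reshape(-1,2)
    cv2.polylines(o,[np.int32(q*16)],True,col,1,cv2.LINE_AA,4)
Q=np.array([(1,1),(1,-1),(-1,-1),(-1,1)])
for b in[(-36,36),(36,36),(36,-36)]: draw(Q*33+b,34,(0,255,0))
draw(Q*19+[36,-36],76,(255,0,0))
cv2.imwrite("pics/w2.png",o)
E
```

```text
[563.51167705  22.38848422 103.79090973] -279.328383534279
```

View pics/w2.png

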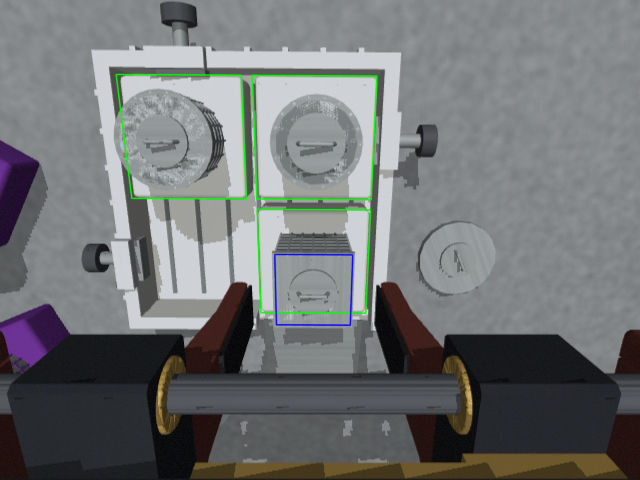

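The wrist view shows the low carrier in berth_second at (160,140), the tall one on its stop at (316,140), and the third berth empty. The square basket sits between the fingers at (313,290), matching the overlay.

Emit:
apply_moves(plan=[[0, 0, -0.4, -0.007], [0, 0, -0.8, -0.007], [0, 0, -1.2, -0.007], [0, 0, -1.6, -0.007], [0, 0, -1.81, -0.007], [0, 0, -1.81, -0.007], [0, 0, -1.81, -0.007], [0, 0, -1.81, -0.007], [0, 0, -1.81, -0.007], [0, 0, -1.81, -0.007]])

```text
clock: 31.08
tcp_pos: [563.9, 22.5, 50.2]
orientation: [2.401, 2.024, 0.001]
wrist_force: [0.8, -0.6, 0.8]
grip_width: 55.7
```

Emit:
apply_moves(plan=[[0, 0, 0, 0], [0, 0, 0, 0], [0, 0, 0, 0], [0, 0, 0, 0], [0, 0, 0, 0], [0, 0, 0, 0], [0, 0, 0, 0], [0, 0, 0, 0], [0, 0, 0, 0], [0, 0, 0, 0]], claw=22)

```text
clock: 31.92
tcp_pos: [563.6, 22.4, 49.8]
orientation: [2.402, 2.025, 0.0]
wrist_force: [-2.1, -0.8, 5.4]
grip_width: 37.9
```

Emit:
apply_moves(plan=[[-0.1, 0.017, 0, 0], [-0.35, 0.06, 0, 0], [-0.66, 0.113, 0, 0], [-0.98, 0.167, 0, 0], [-1.3, 0.222, 0, 0], [-1.6, 0.273, 0, 0], [-1.86, 0.318, 0, 0], [-2.04, 0.348, 0, 0], [-2.14, 0.366, 0, 0], [-2.185, 0.373, 0, 0]])

```text
clock: 32.75
tcp_pos: [497.7, 33.7, 49.8]
orientation: [2.402, 2.025, 0.0]
wrist_force: [1.3, 0.5, 0.0]
grip_width: 37.8
```

Emit:
apply_moves(plan=[[0, 0, 0, 0], [-0.008, 0.0014, 0, 0], [-0.016, 0.0027, 0, 0], [-0.024, 0.004, 0, 0], [-0.032, 0.0055, 0, 0], [-0.04, 0.0068, 0, 0], [-0.048, 0.008, 0, 0], [-0.056, 0.0096, 0, 0], [-0.064, 0.0109, 0, 0], [-0.064, 0.0109, 0, 0]])

```text
clock: 33.58
tcp_pos: [496.5, 34.0, 49.7]
orientation: [2.402, 2.024, 0.001]
wrist_force: [4.9, -0.8, 4.7]
grip_width: 37.8
```

Emit:
apply_moves(plan=[[-0.004, 0.0007, 0, 0], [-0.008, 0.0014, 0, 0], [-0.012, 0.002, 0, 0], [-0.016, 0.0027, 0, 0], [-0.02, 0.0034, 0, 0], [-0.024, 0.004, 0, 0], [-0.028, 0.0048, 0, 0], [-0.032, 0.0054, 0, 0], [-0.036, 0.006, 0, 0], [-0.04, 0.0068, 0, 0]])

```text
clock: 34.42
tcp_pos: [495.3, 34.3, 49.7]
orientation: [2.402, 2.024, 0.001]
wrist_force: [4.1, -1.2, 4.5]
grip_width: 37.8
```

Emit:
apply_moves(plan=[[-0.004, 0.0007, 0, 0], [-0.008, 0.0014, 0, 0], [-0.012, 0.002, 0, 0], [-0.016, 0.0027, 0, 0], [-0.02, 0.0034, 0, 0], [-0.024, 0.004, 0, 0], [-0.028, 0.0048, 0, 0], [-0.032, 0.0054, 0, 0], [-0.036, 0.006, 0, 0], [-0.04, 0.0068, 0, 0]])

```text
clock: 35.25
tcp_pos: [494.1, 34.5, 49.7]
orientation: [2.402, 2.025, 0.001]
wrist_force: [4.1, -0.6, 4.8]
grip_width: 38.0
```

Emit:
apply_moves(plan=[[-0.004, 0.0007, 0, 0], [-0.008, 0.0014, 0, 0], [-0.012, 0.002, 0, 0], [-0.016, 0.0027, 0, 0], [-0.02, 0.0034, 0, 0], [-0.024, 0.004, 0, 0], [-0.028, 0.0048, 0, 0], [-0.032, 0.0054, 0, 0], [-0.036, 0.006, 0, 0], [-0.04, 0.0068, 0, 0]])

```text
clock: 36.08
tcp_pos: [492.9, 34.7, 49.7]
orientation: [2.402, 2.025, 0.001]
wrist_force: [4.3, -0.9, 6.0]
grip_width: 37.8
```

Emit:
apply_moves(plan=[[-0.004, 0.0007, 0, 0], [-0.008, 0.0014, 0, 0], [-0.012, 0.002, 0, 0], [-0.016, 0.0027, 0, 0], [-0.02, 0.0034, 0, 0], [-0.024, 0.004, 0, 0], [-0.028, 0.0048, 0, 0], [-0.032, 0.0054, 0, 0], [-0.036, 0.006, 0, 0], [-0.04, 0.0068, 0, 0]])

```text
clock: 36.92
tcp_pos: [492.2, 34.8, 49.8]
orientation: [2.402, 2.024, 0.002]
wrist_force: [6.5, -1.0, 2.6]
grip_width: 37.6
```

Emit:
apply_moves(plan=[[-0.007, 0.0012, 0, 0], [-0.014, 0.0024, 0, 0], [-0.021, 0.0036, 0, 0], [-0.028, 0.0048, 0, 0], [-0.035, 0.006, 0, 0], [-0.042, 0.0071, 0, 0], [-0.049, 0.0083, 0, 0], [-0.05, 0.0085, 0, 0], [-0.05, 0.0085, 0, 0], [-0.05, 0.0085, 0, 0]])

```text
clock: 37.75
tcp_pos: [492.0, 34.8, 49.9]
orientation: [2.401, 2.023, 0.006]
wrist_force: [10.3, -1.6, -1.2]
grip_width: 37.7
```

Emit:
apply_moves(plan=[[-0.007, 0.0012, 0, 0], [-0.014, 0.0024, 0, 0], [-0.021, 0.0036, 0, 0], [-0.028, 0.0048, 0, 0], [-0.035, 0.006, 0, 0], [-0.04, 0.0068, 0, 0], [-0.04, 0.0068, 0, 0], [-0.04, 0.0068, 0, 0], [-0.04, 0.0068, 0, 0], [-0.04, 0.0068, 0, 0]])

```text
clock: 38.58
tcp_pos: [491.9, 34.9, 50.0]
orientation: [2.4, 2.022, 0.008]
wrist_force: [13.2, -2.8, -4.9]
grip_width: 37.9
```

Emit:
apply_moves(plan=[[0, 0, 0, 0], [0, 0, 0, 0], [0, 0, 0, 0], [0, 0, 0, 0], [0, 0, 0, 0], [0, 0, 0, 0], [0, 0, 0, 0], [0, 0, 0, 0], [0, 0, 0, 0], [0, 0, 0, 0]])

```text
clock: 39.42
tcp_pos: [491.9, 34.8, 50.0]
orientation: [2.4, 2.022, 0.008]
wrist_force: [13.4, -2.6, -4.6]
grip_width: 38.0
```

Emit:
apply_moves(plan=[[0, 0, 0, 0], [0, 0, 0, 0], [0, 0, 0, 0], [0, 0, 0, 0], [0.03, -0.005, 0, 0], [0.06, -0.01, 0, 0], [0.08, -0.0136, 0, 0], [0.08, -0.0136, 0, 0], [0.08, -0.0136, 0, 0], [0.08, -0.0136, 0, 0]])

```text
clock: 40.25
tcp_pos: [492.0, 34.8, 49.8]
orientation: [2.401, 2.024, 0.003]
wrist_force: [6.4, -2.0, 3.5]
grip_width: 37.9
```

Emit:
apply_moves(plan=[[0, 0, 0, 0], [0, 0, 0, 0], [0, 0, 0, 0], [0, 0, 0, 0], [0, 0, 0, 0], [0, 0, 0.5, 0], [0, 0, 1.2, 0], [0, 0, 2.0, 0], [0, 0, 3, 0], [0, 0, 4, 0]], claw=58)

```text
clock: 41.08
tcp_pos: [489.9, 34.9, 170.2]
orientation: [-2.4, -2.024, 0.002]
wrist_force: [1.6, 0.5, 0.4]
grip_width: 57.7
```

Emit:
apply_moves(plan=[[0, -1, 1, 0], [0, -2, 1.5, 0], [0, -3, 2, 0], [0, -4, 2, 0], [0, -5, 2, 0], [0, -6, 2, 0], [0, -7, 2, 0], [0, -8, 2, 0], [0, -9, 2, 0], [0, -9, 2, 0]])

```text
clock: 41.92
tcp_pos: [489.3, -241.8, 228.8]
orientation: [2.409, 2.015, -0.004]
wrist_force: [0.3, 0.2, -0.2]
grip_width: 58.0
```

```bash
python3 - <<'E'
from h import *
print(r.read_state()['clock'],r.read_state()['tcp_pos'])
im=r.camera('top')[:,:,::-1]
cv2.imwrite("pics/c3.png",cv2.resize(im[130:285,180:370],None,fx=4,fy=4,interpolation=cv2.INTER_CUBIC)[:600])
E
```

```text
41.9167 [ 489.25102781 -241.76217617  228.84542365]
```

View pics/c3.png

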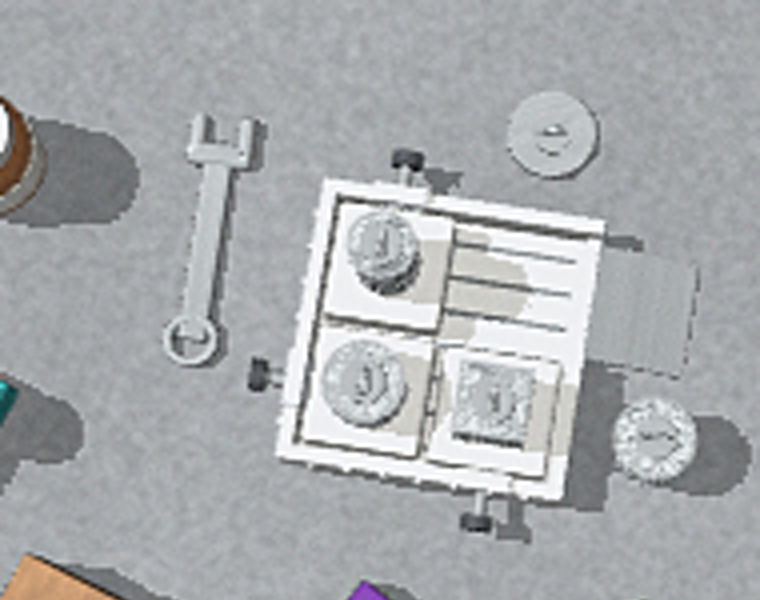

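The picture shows the loading berth empty, with the tall carrier at (381,245), the low at (366,382) and the square at (493,398). The bystanders have not moved. I'll check these positions against the berths, then hand in.

```bash
python3 - <<'E'
from h import *
c,s=np.cos(-.1692),np.sin(-.1692)
for n,q,z in(("tall",(381,243),92),("low",(365,380),66),("sq",(494,396),76)):
    p=ray('top',(np.array(q)+.5)/4-.5+[180,130],z); d=p[:2]-[533.5,64]; print(n,c*d[0]+s*d[1],-s*d[0]+c*d[1])
print(r.sign_off())
E
```

```text
tall 36.26791835660912 36.410977085349174
low -35.21265516563766 35.26308930761647
sq -34.479420349664544 -36.19661896600769
the job is handed in; nothing more can be done
None
```

I slid all three carriers round by one berth without lifting them: the tall one onto the +x stop, the low one onto the +y stop and the square one onto the -x stop. The loading berth is now empty. I handed the job in at about 42 s; the sign-off gives no verdict.

**Pressing:** each carrier was held on its stop for over a second. The force at the stop itself can't be measured, only the wrist force, which includes the carrier's drag on the tray floor:

| Carrier | Wrist force along the slide | Drag felt while sliding |
|---|---|---|
| Tall | about 17 N | about 4.5 N |
| Low | about 18.5 N | about 6 N |
| Square | about 13.5 N | about 4 N |

That puts the stop forces at roughly 9–14 N. No wrist reading went over 25 N along the slide.

**Final position:** in the last top-camera picture every carrier is within about 2 mm of its berth centre. The gripper is open and clear of everything, and the bystanders visible in that close-up (lid, wrench, spare basket) look unmoved. The crop did not cover the bottle and yellow ring, and only partly showed the jar and carton, but the arm stayed clear of them.

**Disagreements:** the drag on the low carrier was higher than the stated 1–4 N, and slightly so on the tall one. While pressing, the hand also pushed down by up to about 20 N, probably from gripping the baskets above stop height. Neither caused visible tilting.

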